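# Lay the majlis coffee tray for two

### The job

Lay the wooden coffee tray for two guests: set the blue saucer and the yellow saucer flat and square on the tray's two dark pads, one on each (either pad, either way round), and then stand each saucer's matching cup upright in its cup well, the compartment marked with the pale ring. Set the crockery down, do not drop it. Leave the odd white cup and the odd terracotta saucer where they are, and do not push the coffee pot, the date dish or the teal cup holder out of place.

Things in the scene. Friction and masses are not known exactly. Their poses are not given: they have to be found in the camera images.
- tray: light wooden serving tray, loose on the black ledge, 1.5 kg, 166 (x) x 306 (y), rim 24 high, 8 thick; brass handle arches on the short ends (y = +/-149), up to 48 high. Origin: centre of underside, z up. Inside, two dark pads, each 128 (x) x 78 (y), centred at x = 0, y = +65 and -65, tops 10 above the origin. A saucer is square on a pad when its length runs along tray x.
- blue_saucer: cobalt blue ceramic saucer, rectangle 112 (x) x 62 (y) x 12 high, upright sides, 0.15 kg; starts on the grey mat, 5 thick. Origin: centre of underside, z up. Rim 5 wide; two sunken compartments, floors 6 above the underside: cup well 52 x 52 centred at x = -25, y = 0, pale ring 43 across on its floor; plain date rest 45 x 52 on the +x side; ridge between.
- yellow_saucer: saffron yellow ceramic saucer, rectangle 112 (x) x 62 (y) x 12 high, upright sides, 0.15 kg; starts on the grey mat, 5 thick. Origin: centre of underside, z up. Rim 5 wide; two sunken compartments, floors 6 above the underside: cup well 52 x 52 centred at x = -25, y = 0, pale ring 43 across on its floor; plain date rest 45 x 52 on the +x side; ridge between.
- blue_cup: small handleless coffee cup (finjan), cobalt blue ceramic with thin gold rim, 50 high, 57 across the rim, 54 across at height 18 (nearly upright wall between), tapering to a foot 34 across; 0.09 kg. Origin: centre of underside, z up; yaw means nothing. Starts upright on the grey drying mat (top 5 above ledge). It belongs with the blue saucer.
- yellow_cup: small handleless coffee cup (finjan), saffron yellow ceramic with thin gold rim, 50 high, 57 across the rim, 54 across at height 18 (nearly upright wall between), tapering to a foot 34 across; 0.09 kg. Origin: centre of underside, z up; yaw means nothing. Starts upright on the grey drying mat (top 5 above ledge). It belongs with the yellow saucer.
- white_cup: small handleless coffee cup (finjan), white ceramic with thin gold rim, 50 high, 57 across the rim, 54 across at height 18 (nearly upright wall between), tapering to a foot 34 across; 0.09 kg. Origin: centre of underside, z up; yaw means nothing. Starts upright on the grey drying mat (top 5 above ledge). No saucer matches it.
- terracotta_saucer: dark terracotta ceramic saucer, rectangle 112 (x) x 62 (y) x 12 high, upright sides, 0.15 kg; starts on the grey mat, 5 thick. Origin: centre of underside, z up. Rim 5 wide; two sunken compartments, floors 6 above the underside: cup well 52 x 52 centred at x = -25, y = 0, pale ring 43 across on its floor; plain date rest 45 x 52 on the +x side; ridge between. No cup matches it.
- dallah: brushed steel coffee pot (dallah) with brass bands, about 122 across the belly, 236 high, with a spout reaching 109 to its +x and a loop handle reaching 98 to its -x; 0.9 kg. Origin: centre of the underside. Not part of the job: a bystander.
- date_dish: footed round glass date dish with a closed domed glass lid, brass rim, hinge and knob, 152 across, 154 high; 0.8 kg. Origin: centre of the underside. Not part of the job: a bystander.
- cup_holder: empty teal plastic cup holder, an open box 90 (x) x 150 (y) x 60 high with a carrying arch up to 110 high; 0.25 kg. Origin: centre of the underside. Not part of the job: a bystander.
Mind the look-alikes: they are no part of the job. Of the things like the yellow_saucer, leave any that is pink; of the rest the larger one is meant.

How it is judged:
At the end, for the whole second after the job is handed in: Blue and yellow saucer flat on different pads, within 12 mm along each tray axis, square within 0.2 rad; each one's matching cup upright (0.12 rad) on its cup well floor, within 10 mm each way; all at rest; the odd cup, odd saucer and the three bystanders upright, within 30 mm of their starts (((x of blue_saucer in the frame of tray between -0.012 and 0.012 m and y of blue_saucer in the frame of tray between 0.053 and 0.077 m and z of blue_saucer in the frame of tray between 0.006 and 0.014 m and angle between the x axis of each of blue_saucer, yellow_saucer and the x axis of tray, either way round below 0.2 rad and x of yellow_saucer in the frame of tray between -0.012 and 0.012 m and y of yellow_saucer in the frame of tray between -0.077 and -0.053 m and z of yellow_saucer in the frame of tray between 0.006 and 0.014 m) or (x of blue_saucer in the frame of tray between -0.012 and 0.012 m and y of blue_saucer in the frame of tray between -0.077 and -0.053 m and z of blue_saucer in the frame of tray between 0.006 and 0.014 m and angle between the x axis of each of blue_saucer, yellow_saucer and the x axis of tray, either way round below 0.2 rad and x of yellow_saucer in the frame of tray between -0.012 and 0.012 m and y of yellow_saucer in the frame of tray between 0.053 and 0.077 m and z of yellow_saucer in the frame of tray between 0.006 and 0.014 m)) and x of blue_cup in the frame of blue_saucer between -0.035 and -0.015 m and y of blue_cup in the frame of blue_saucer between -0.01 and 0.01 m and z of blue_cup in the frame of blue_saucer between 0.002 and 0.01 m and angle between each of blue_cup, yellow_cup, white_cup, terracotta_saucer, dallah, date_dish, cup_holder, tray's own z axis and vertical below 0.12 rad and x of yellow_cup in the frame of yellow_saucer between -0.035 and -0.015 m and y of yellow_cup in the frame of yellow_saucer between -0.01 and 0.01 m and z of yellow_cup in the frame of yellow_saucer between 0.002 and 0.01 m and linear speed of each of blue_saucer, yellow_saucer, blue_cup, yellow_cup, tray below 0.02 m/s and distance of each of white_cup, terracotta_saucer, dallah, date_dish, cup_holder from where it was at the start of the episode below 0.03 m); the robot touches nothing.
It fails at once if the white cup or the terracotta saucer is moved more than 30 mm (distance of any of white_cup, terracotta_saucer from where it was at the start of the episode above 0.03 m).
It fails at once if the coffee pot, date dish or cup holder is pushed more than 30 mm (distance of any of dallah, date_dish, cup_holder from where it was at the start of the episode above 0.03 m).
It fails at once if a cup or saucer is dropped (falls free faster than 0.6 m/s, about 2 cm) ((contact force between blue_saucer and the fingers below 0.05 N and linear speed of blue_saucer above 0.6 m/s) or (contact force between yellow_saucer and the fingers below 0.05 N and linear speed of yellow_saucer above 0.6 m/s) or (contact force between blue_cup and the fingers below 0.05 N and linear speed of blue_cup above 0.6 m/s) or (contact force between yellow_cup and the fingers below 0.05 N and linear speed of yellow_cup above 0.6 m/s)).
It also fails if it takes over 136 s, if anything falls off the work surface, if the arm or the gripper's body presses on something with over 40 N, if the wrist force passes 120 N, or if a joint passes its speed limit or range.

### The arm

A 7-joint arm with a two-finger parallel gripper is mounted at the origin on the work surface. World frame = base frame: x ahead of the robot, y to its left, z up, the work surface at z = 0. Lengths are in m, angles in rad, forces in N, time in s.
With the tool pointing down it reaches from about 0.425 to 0.925 m from the base axis. Payload 6.8 kg.
Tool frame: the origin (TCP) lies midway between the tips of the shut fingers; the grasp point (between the pads) lies 19 mm behind it; z points along the fingers, y is the line along which they close (so a half turn about z gives the same grasp; the last joint's range is limited). The gripper opens to 85 mm and grips with 20 to 120 N. Pads are 22 mm wide; open, the fingers measure 114 mm over their backs; the gripper's body (76 mm by 85 mm) begins 54 mm behind the grasp point. The pads swing forward as they close: fully open they stand 13 mm farther back than shut.
Start: joints at [-1.323, 0.477, 0.022, 1.555, -0.011, 1.109, -0.083], TCP at [0.235, 0.633, 0.207] pointing down, gripper open.
Joint ranges: [-2.96, 2.96], [-0.34, 2.1], [-1.41, 1.46], [0.24, 2.44], [-1.37, 4.51], [0.17, 1.92], [-2.96, 2.96]. Speed limits (rad/s): [2.39, 2.39, 3.14, 3.14, 3.14, 3.14, 3.14].

### API

Orientations are given as a unit quaternion [w, x, y, z].
In Python, from station import * gives the robot as it stands.
- The arm moves only by the shell command python3 -m creep 'ROWS' [FORCE]. ROWS is JSON, a list of rows, each a list of 7 numbers: the gripper command: -1 is shut, 1 is fully open, values between are in proportion, then the shift along the world's x, y, z in mm, then the turn, a rotation vector about the world's x, y, z in rad. A call has 1 to 5 rows; each row shifts and turns the commanded pose from where the row before left it; what a row does not reach is not made up. A row lasts 1/8 s, in which the tool goes at most 62.5 mm and 10.7 degrees, less where a joint would pass 70% of its speed; a pose out of reach is approached as far as the arm can. A call is refused whole if a number of a shift passes 62.5 or a number of a turn 0.188, either way. A call with a gripper value outside its range is refused whole. The fingers move at their own pace and stop on an object; FORCE is the grip in N (left out, the last holds). Time passes only in rows, so rows that do not move let the fingers close. It gives the time, the measured TCP pose, the force, the opening and the grip force at its end, in the units of the state.
- get_obs(): the state, without advancing time (a new reading comes with each control period).
- read_camera(name): name is "scene" or "top" or "wrist"; returns (picture, depth): 384x512x3 uint8, red, green, blue; 384x512 float32, m along the optical axis (not along the pixel's ray), 0 where there is no reading.
- camera_params(name): a dict with "intrinsics" (3x3 intrinsics, pixels), "k1" (the pictures are not rectified: a ray, as slopes to the right and down, at radius r is drawn at 1 + k1 r^2 times it, then the intrinsics apply), "cam_to_world" (4x4, takes a point from camera to world coordinates); the wrist camera has in their place "mount" (4x4, takes a point from camera to tool coordinates, whose origin is the TCP and whose axes are the flange's). Camera axes: x right, y up, looking along -z (the intrinsics and any distortion apply to the point x, -y, -z); pixel columns grow to the right and rows downward; lengths in m; the calibration is good to about 2 mm. A picture is of the moment at which its call begins: read the wrist's pose just before it. camera_params takes no time and is no camera call.
- hand_in(): hands the job in; it is judged then, once.
The state is a dict: "t": time; "q": joint angles; "joint_vel": joint speeds; "joint_torque": joint torques, N m; "eef_pos": TCP position; "tool_rot": TCP orientation; "contact_force": force on the tool from outside, world axes, zero at the start; "torque": the same for the moment, N m; "gripper_width": opening from 0.0 (shut) to 1.0 (fully open); "grasp_force": force on a finger pad.
Only numpy, scipy, OpenCV 4.12 (cv2) and the standard library are available. Lean on these libraries where they do the work, as an engineer would, in place of code of your own. Each camera call takes 0.05 s, during which the arm holds its last target. There are 200 camera calls.

## Working session

There is one attempt and no reset: what is moved stays moved. The work goes in short steps, Python scripts to look and compute and a shell command to move; the robot and the scene stay as the last step left them, time stands still between calls to the robot, and variables do not carry over. Pictures are saved under pics/ and viewed, at most 14 in all, crops included, and the job is handed in when it is done.

```bash
ls; mkdir -p pics
cat > h.py <<'E'
from station import *
import numpy as np, cv2
from scipy.spatial.transform import Rotation as R
def cam(name):
    o=get_obs(); p=camera_params(name); im,d=read_camera(name)
    if name=='wrist':
        w,x,y,z=o['tool_rot']; T=np.eye(4); T[:3,:3]=R.from_quat([x,y,z,w]).as_matrix(); T[:3,3]=o['eef_pos']; T=T@np.array(p['mount'])
    else: T=np.array(p['cam_to_world'])
    return im,d,np.array(p['intrinsics']),p['k1'],T
def cloud(d,K,k1,T):
    h,w=d.shape; v,u=np.mgrid[:h,:w].astype(float)
    x=(u-K[0,2])/K[0,0]; y=(v-K[1,2])/K[1,1]; a,b=x.copy(),y.copy()
    for _ in range(8):
        f=1+k1*(a*a+b*b); a,b=x/f,y/f
    P=np.stack([a*d,-b*d,-d],-1)@T[:3,:3].T+T[:3,3]
    P[d==0]=np.nan
    return P
def save(n,im): cv2.imwrite('pics/'+n,im[...,::-1])
E
python3 - <<'E'
from h import *
o=get_obs(); print(o)
for n in ['top','scene']:
    im,d,K,k1,T=cam(n); save(n+'0.png',cv2.resize(im,None,fx=1.5,fy=1.5)); np.savez(n+'0.npz',im=im,P=cloud(d,K,k1,T)); print(n,T.round(3).tolist(),K.tolist(),k1)
E
```

```text
pics
{'t': 0.0, 'q': array([-1.32312022,  0.47780952,  0.02233646,  1.55645213, -0.0114752 ,
        1.10928185, -0.08310836]), 'joint_vel': array([ 0.00086962,  0.00036223,  0.00117091, -0.00132454, -0.00066593,
        0.00070037,  0.00084307]), 'joint_torque': array([-6.25561788e-04, -5.96433735e+01,  1.60685442e+00, -2.81193066e+01,
        1.22657191e-02,  9.22963925e-03, -4.78505427e-06]), 'eef_pos': array([0.23491665, 0.63212835, 0.20571909]), 'tool_rot': array([-8.36750700e-05,  1.76937889e-01,  9.84221597e-01, -9.07471517e-04]), 'contact_force': array([0.40547286, 0.38409336, 0.07797219]), 'torque': array([ 0.02286695, -0.0084329 , -0.02170557]), 'grasp_force': 0.0, 'gripper_width': 1.002277244881694}
top [[0.01, 0.995, -0.094, 0.417], [-1.0, 0.01, 0.004, 0.018], [0.005, 0.094, 0.996, 1.456], [0.0, 0.0, 0.0, 1.0]] [[404.692217824239, 0.0, 253.03364293755968], [0.0, 404.692217824239, 195.51155991402524], [0.0, 0.0, 1.0]] -0.04588685250197785
scene [[0.64, -0.538, 0.548, 1.264], [0.768, 0.448, -0.457, -0.621], [0.001, 0.714, 0.7, 0.983], [0.0, 0.0, 0.0, 1.0]] [[435.1438623733583, 0.0, 252.2952590952867], [0.0, 435.1438623733583, 196.44246482304334], [0.0, 0.0, 1.0]] -0.02758830836116572
```

View pics/top0.png

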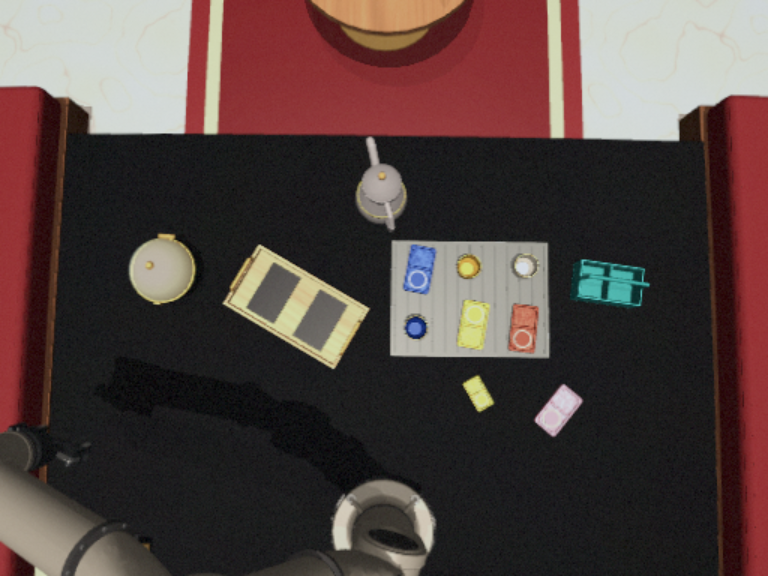

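View pics/scene0.png

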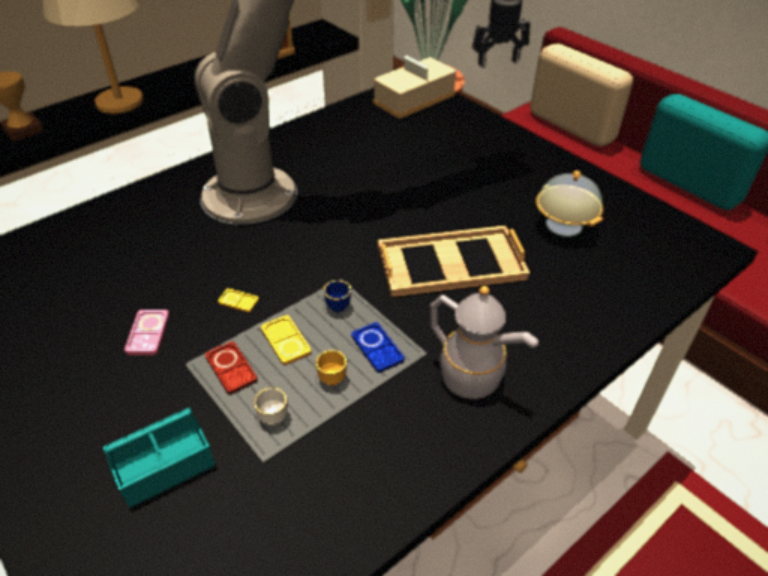

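Top view at 1.5× scale. Candidates for the yellow saucer are the large yellow one on the mat (474,325), a small yellow one (478,394) and a pink one (559,410); I choose (474,325). The others are the blue saucer (419,270), blue cup (416,327), yellow cup (467,266), white cup (525,265), terracotta saucer (523,328) and tray (296,306).

Run:
```python
from h import *
a=np.load('top0.npz'); im=a['im']; P=a['P']; hsv=cv2.cvtColor(im,cv2.COLOR_RGB2HSV)
H,S,V=[hsv[...,i].astype(int) for i in range(3)]
save('crop0.png',cv2.resize(im[155:295,140:400],(780,420),interpolation=cv2.INTER_CUBIC))
print('table z',np.nanmedian(P[300:310,300:330,2]),'mat',np.nanmedian(P[225:230,262:275,2]))
def rep(n,m,rect=True):
    m=m.astype(np.uint8); c,l,st,_=cv2.connectedComponentsWithStats(m)
    for i in range(1,c):
        if st[i,4]<60: continue
        s=l==i; q=P[s]; q=q[~np.isnan(q[:,0])]; 
        r=cv2.minAreaRect((q[:,:2]*1000).astype(np.float32))
        print(n,st[i].tolist(),'rect',np.round(r[0],1),np.round(r[1],1),round(r[2],1),'z',np.percentile(q[:,2],[5,50,95]).round(4))
rep('blue',(H>100)&(H<130)&(S>130)&(V>50))
rep('yel',(H>18)&(H<34)&(S>120)&(V>90))
rep('red',(H<12)&(S>120)&(V>90)&(np.arange(512)>300)[None]&(np.arange(512)<380)[None]&(np.arange(384)>180)[:,None])
rep('teal',(H>80)&(H<97)&(S>100))
m=(S>40)&(V>120)&(H>8)&(H<35); mm=np.zeros_like(m); mm[155:250,145:250]=1; rep('tray',m&mm)
mm=np.zeros_like(m); mm[160:195,335:365]=1; rep('white',mm&(P[...,2]>.03))
mm=np.zeros_like(m); mm[85:160,230:280]=1; rep('pot',mm&(P[...,2]>.02))
```

```text
table z 0.0005791118573622578 mat 0.005449910270443725
blue [270, 163, 20, 26, 188] rect [622.5 -83.7] [58.4 95.1] 79.6 z [0.0079 0.0143 0.0211]
blue [270, 211, 14, 15, 110] rect [473.5 -73.4] [47.  46.2] 27.5 z [0.0089 0.0195 0.0449]
yel [305, 170, 15, 16, 145] rect [ 615.6 -194.6] [50.9 53.7] 36.5 z [0.01   0.0221 0.0568]
red [339, 203, 20, 32, 372] rect [ 475.2 -331.1] [ 62.1 111.5] 82.9 z [0.0075 0.0137 0.0206]
red [344, 221, 9, 9, 61] rect [ 450.1 -328.4] [28.1 29.2] 42.8 z [0.0081 0.0127 0.0171]
teal [380, 173, 53, 33, 1351] rect [ 585.3 -545.2] [188.7 104.9] 82.5 z [0.0005 0.0207 0.1084]
tray [149, 163, 97, 82, 2596] rect [524.7 216.3] [321.2 168.5] 60.3 z [0.0036 0.01   0.0301]
white [342, 169, 17, 17, 101] rect [ 619.5 -329.1] [55.1 55.2] 0.1 z [0.0323 0.05   0.0604]
pot [237, 91, 35, 64, 1177] rect [784.    7.7] [118.1 178.1] 74.0 z [0.061  0.1717 0.2098]
```

View pics/crop0.png

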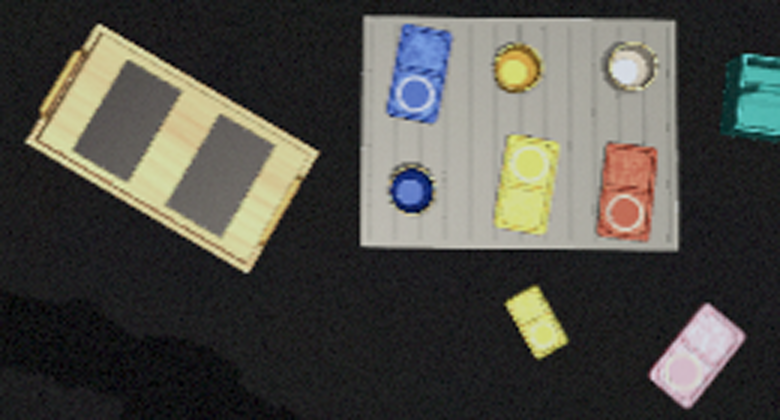

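Blue saucer's ring is at its near (−x) end, and the yellow saucer's is at its far (+x) end. The choice of yellow saucer (large, on the mat, crop (527,184)) holds. Next I move over the tray and then the mat, to look with the wrist camera.

```bash
python3 -m creep '[[1,15,-35,35,0,0,0],[1,25,-40,35,0,0,0],[1,30,-42,30,0,0,0],[1,30,-42,25,0,0,0],[1,30,-42,20,0,0,0]]'; python3 -m creep '[[1,30,-42,10,0,0,0],[1,30,-42,10,0,0,0],[1,30,-42,0,0,0,0],[1,20,-42,0,0,0,0],[1,0,0,0,0,0,0]]'
```

```text
t: 0.72
eef_pos: [0.366, 0.4302, 0.3526]
tool_rot: [0.0, 0.177, 0.984, 0.0]
contact_force: [0.6, 0.5, -1.0]
gripper_width: 0.999
grasp_force: 0.0
t: 1.35
eef_pos: [0.4771, 0.2591, 0.3717]
tool_rot: [0.0, 0.181, 0.984, -0.001]
contact_force: [-0.2, 0.3, -0.8]
gripper_width: 1.004
grasp_force: 0.0
```

Run:
```python
from h import *
im,d,K,k1,T=cam('wrist'); save('w0.png',im); np.savez('w0.npz',im=im,P=cloud(d,K,k1,T)); print(T.round(3).tolist(),K.tolist())
```

```text
[[0.355, -0.902, -0.248, 0.414], [0.935, 0.342, 0.095, 0.283], [-0.001, -0.265, 0.964, 0.539], [0.0, 0.0, 0.0, 1.0]] [[344.0259599910116, 0.0, 254.53733840296726], [0.0, 344.0259599910116, 191.0265524204426], [0.0, 0.0, 1.0]]
```

View pics/w0.png

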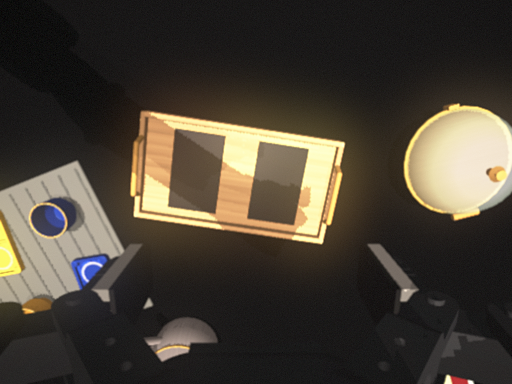

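The wrist view shows the tray centred at (238,177) with pads at (197,171) and (278,182), the blue cup at (52,217), and parts of the blue and yellow saucers at the left.

```bash
cat >> h.py <<'E'
def plane(uv,z,K,k1,T):
    uv=np.asarray(uv,float).reshape(-1,1,2)
    n=cv2.undistortPoints(uv,K,np.array([k1,0,0,0.])).reshape(-1,2)
    r=np.c_[n[:,0],-n[:,1],-np.ones(len(n))]@T[:3,:3].T
    return (T[:3,3]+r*((z-T[2,3])/r[:,2])[:,None])[:,:2]*1000
def rect(mask,z,K,k1,T,minA=100,close=7):
    "list of (centre, sizes, yaw of long side in deg) of components, mm"
    m=cv2.morphologyEx(mask.astype(np.uint8),cv2.MORPH_CLOSE,np.ones((close,close)))
    m=cv2.morphologyEx(m,cv2.MORPH_OPEN,np.ones((3,3)))
    out=[]
    for c in cv2.findContours(m,cv2.RETR_EXTERNAL,cv2.CHAIN_APPROX_NONE)[0]:
        if cv2.contourArea(c)<minA: continue
        X=plane(c[:,0],z,K,k1,T).astype(np.float32); (cx,cy),(a,b),t=cv2.minAreaRect(X)
        if a<b: a,b,t=b,a,t+90
        t=(t+90)%180-90
        out.append((np.round([cx,cy],1),np.round([a,b],1),round(t,1),c[:,0].mean(0).round()))
    return out
E
python3 - <<'E'
from h import *
im,d,K,k1,T=cam('wrist')
hsv=cv2.cvtColor(im,cv2.COLOR_RGB2HSV); H,S,V=[hsv[...,i].astype(int) for i in range(3)]
mm=np.zeros(V.shape,bool); mm[100:250,125:350]=1
tr=(V>70)&(S>60)&mm
for r in rect(tr,.024,K,k1,T,3000,1): print('tray',r)
m=np.zeros(V.shape,np.uint8); cv2.fillPoly(m,[cv2.boxPoints(cv2.minAreaRect(np.argwhere(tr)[:,::-1].astype(np.int32))).astype(int)],1)
m=cv2.erode(m,np.ones((25,25)))>0
for r in rect((V<75)&(S<90)&m,.010,K,k1,T,500,3): print('pad',r)
E
```

```text
tray (array([517.8, 219.8]), array([353.2, 206.6]), 65.5, array([250., 171.]))
```

```bash
python3 -m creep '[[1,2,-60,0,0,0,0],[1,2,-60,0,0,0,0],[1,2,-60,0,0,0,0],[1,0,-60,0,0,0,0.09],[1,0,-60,0,0,0,0.09]]'; python3 -m creep '[[1,0,-60,0,0,0,0],[1,0,-30,0,0,0,0],[1,0,0,0,0,0,0]]'
python3 - <<'E'
from h import *
im,d,K,k1,T=cam('wrist'); save('w1.png',im); np.savez('w1.npz',im=im,K=K,k1=k1,T=T)
E
```

```text
t: 2.08
eef_pos: [0.481, -0.0361, 0.3717]
tool_rot: [0.0, 0.085, 0.996, 0.0]
contact_force: [0.8, 0.7, -0.2]
gripper_width: 1.007
grasp_force: 0.0
t: 2.45
eef_pos: [0.4811, -0.1273, 0.3717]
tool_rot: [0.0, 0.089, 0.996, -0.0]
contact_force: [0.6, 1.1, -0.3]
gripper_width: 1.002
grasp_force: 0.0
```

View pics/w1.png

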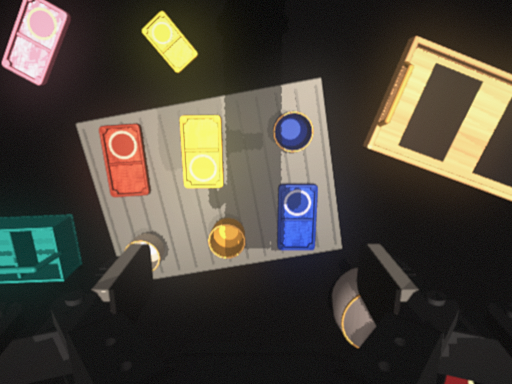

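The view now shows the blue saucer (298,217, ring 297,203), yellow saucer (202,151, ring 203,167), blue cup (293,130), yellow cup (227,238), terracotta (125,160) and the white cup partly hidden at (145,250).

Run:
```python
from h import *
a=np.load('w1.npz'); im,K,k1,T=a['im'],a['K'],float(a['k1']),a['T']
def hs(im): 
    h=cv2.cvtColor(im,cv2.COLOR_RGB2HSV).astype(int); return h[...,0],h[...,1],h[...,2]
H,S,V=hs(im)
box=lambda u0,v0,u1,v1:(lambda m:(m.__setitem__((slice(v0,v1),slice(u0,u1)),True),m)[1])(np.zeros(V.shape,bool))
for n,m in [('blueS',(H>105)&(H<128)&(S>130)&(V>40)&box(268,172,330,260)),('yelS',(H>18)&(H<36)&(S>110)&(V>80)&box(170,105,232,197)),('small',(H>18)&(H<36)&(S>110)&(V>80)&box(135,5,205,80))]:
    for r in rect(m,.017,K,k1,T,200): print(n,r)
print('rings',plane([[297,203],[203,167]],.011,K,k1,T).round(1).tolist())
for n,m in [('blueC',((S>110)&((H>100)&(H<130)|(H>10)&(H<35))&(V>25))&box(268,105,320,158)),('yelC',(H>10)&(H<35)&(S>120)&(V>70)&box(200,210,255,265))]:
    for c in cv2.findContours(cv2.morphologyEx(m.astype(np.uint8),cv2.MORPH_OPEN,np.ones((3,3))),0,1)[0]:
        if cv2.contourArea(c)<300: continue
        X=plane(c[:,0],.055,K,k1,T).astype(np.float32)
        print(n,c[:,0].min(0),c[:,0].max(0),cv2.minEnclosingCircle(X),cv2.fitEllipse(X))
b=np.load('w0.npz')['im']; h0,s0,v0=hs(b)
for p in [(185,150),(210,190),(240,150),(270,180),(290,200),(235,200),(320,180),(232,110)]: print(p,h0[p[1],p[0]],s0[p[1],p[0]],v0[p[1],p[0]])
T0=np.array([[0.355,-0.902,-0.248,0.414],[0.935,0.342,0.095,0.283],[-0.001,-0.265,0.964,0.539],[0,0,0,1]])
q=plane([(174,129),(225,137),(219,212),(169,205),(257,142),(308,149),(298,224),(248,217)],.010,K,k1,T0)
for i in (0,4): print('pad',q[i:i+4].round(0).tolist(),q[i:i+4].mean(0).round(1),cv2.minAreaRect(q[i:i+4].astype(np.float32)))
```

```text
blueS (array([611.7, -81.8]), array([109. ,  60.6]), -10.2, array([297., 217.]))
yelS (array([ 481.4, -209.6]), array([112.6,  63. ]), -9.6, array([202., 151.]))
small (array([ 320.4, -220.4]), array([77.3, 44.4]), 29.7, array([169.,  42.]))
rings [[588.9, -77.5], [504.8, -213.5]]
blueC [280 116] [306 146] ((469.5473327636719, -74.03364562988281), 21.801271438598633) ((469.7415771484375, -72.32991027832031), (37.505313873291016, 41.851158142089844), 81.47439575195312)
yelC [208 218] [244 257] ((610.6200561523438, -193.8367462158203), 32.4438591003418) ((611.4571533203125, -193.8076629638672), (54.26482391357422, 64.45616149902344), 67.55313873291016)
(185, 150) 14 95 89
(210, 190) 15 94 95
(240, 150) 29 63 254
(270, 180) 16 81 116
(290, 200) 17 99 98
(235, 200) 15 130 221
(320, 180) 29 62 254
(232, 110) 17 117 72
pad [[415.0, 151.0], [454.0, 219.0], [563.0, 164.0], [523.0, 93.0]] [488.6 157. ] ((488.8572692871094, 157.71888732910156), (81.31791687011719, 123.89573669433594), 61.90628433227539)
pad [[478.0, 262.0], [516.0, 332.0], [628.0, 278.0], [587.0, 205.0]] [552.5 269.2] ((553.0887451171875, 269.8418884277344), (82.73448944091797, 125.31180572509766), 62.47563934326172)
```

```bash
python3 -m creep '[[0.75,44,15,-20,0,0,0],[0.75,44,15,-30,0,0,0],[0.75,43,15,-40,0,0,0],[0.75,0,0,-60,0,0,0],[0.75,0,0,-60,0,0,0]]' 40; python3 -m creep '[[0.75,0,0,-60,0,0,0],[0.75,0,0,-50,0,0,0],[0.75,0,0,-20,0,0,0],[0.75,0,0,0,0,0,0]]'
```

```text
t: 3.12
eef_pos: [0.6128, -0.077, 0.1591]
tool_rot: [-0.0, 0.085, 0.996, 0.001]
contact_force: [0.3, 0.0, -0.2]
gripper_width: 0.869
grasp_force: 0.0
t: 3.62
eef_pos: [0.6118, -0.0795, 0.0309]
tool_rot: [-0.001, 0.087, 0.996, 0.0]
contact_force: [0.7, -0.4, 0.2]
gripper_width: 0.874
grasp_force: 0.0
```

Run:
```python
from h import *
im,d,K,k1,T=cam('wrist'); save('w2.png',im)
```

```text
(no output)
```

View pics/w2.png

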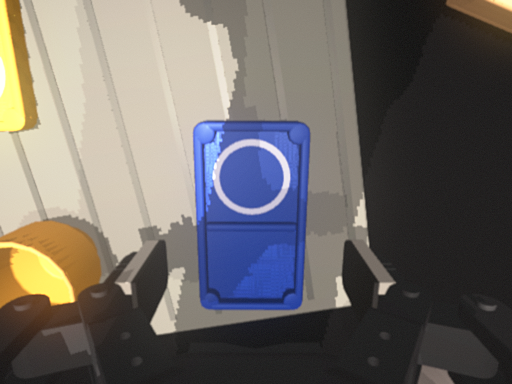

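Saucer sits centred between the fingers (saucer column 252, fingers at 165 and 345), and the ring is at (252,177).

```bash
python3 -m creep '[[0.75,0,-2,-18,0,0,0],[0.75,0,0,-10,0,0,0],[0.75,0,0,0,0,0,0],[0.2,0,0,0,0,0,0],[0.2,0,0,0,0,0,0]]'; python3 -m creep '[[0.2,0,0,0,0,0,0],[0.2,0,0,0,0,0,0],[0.2,0,0,0,0,0,0]]'
```

```text
t: 4.3
eef_pos: [0.6125, -0.0833, 0.0041]
tool_rot: [0.0, 0.088, 0.996, 0.0]
contact_force: [-0.5, -0.5, 0.3]
gripper_width: 0.598
grasp_force: 0.0
t: 4.68
eef_pos: [0.6122, -0.0833, 0.0037]
tool_rot: [0.0, 0.088, 0.996, 0.0]
contact_force: [-0.3, -0.2, -0.6]
gripper_width: 0.598
grasp_force: 0.0
```

Run:
```python
from h import *
im,d,K,k1,T=cam('wrist'); save('w3.png',im)
```

```text
(no output)
```

View pics/w3.png

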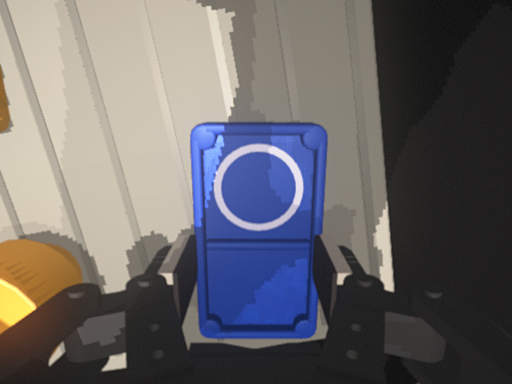

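```bash
python3 -m creep '[[0.0,0,0,0,0,0,0],[-0.3,0,0,0,0,0,0],[-0.3,0,0,0,0,0,0],[-0.3,0,0,0,0,0,0]]' 40
```

```text
t: 5.22
eef_pos: [0.6121, -0.0833, 0.0037]
tool_rot: [-0.0, 0.088, 0.996, 0.0]
contact_force: [-0.8, -0.1, -0.6]
gripper_width: 0.347
grasp_force: 0.0
```

Run:
```python
from h import *
im,d,K,k1,T=cam('wrist'); P=cloud(d,K,k1,T); save('w4.png',im)
for r in range(200,384,20):
    print(r,[(c,*(P[r,c]*1000).round(0)) for c in range(130,400,20)] )
```

```text
200 [(130, np.float64(584.0), np.float64(-142.0), np.float64(6.0)), (150, np.float64(586.0), np.float64(-132.0), np.float64(5.0)), (170, np.float64(588.0), np.float64(-123.0), np.float64(5.0)), (190, np.float64(590.0), np.float64(-113.0), np.float64(5.0)), (210, np.float64(590.0), np.float64(-102.0), np.float64(11.0)), (230, np.float64(591.0), np.float64(-92.0), np.float64(11.0)), (250, np.float64(593.0), np.float64(-82.0), np.float64(12.0)), (270, np.float64(594.0), np.float64(-73.0), np.float64(12.0)), (290, np.float64(596.0), np.float64(-63.0), np.float64(12.0)), (310, np.float64(598.0), np.float64(-54.0), np.float64(11.0)), (330, np.float64(602.0), np.float64(-43.0), np.float64(6.0)), (350, np.float64(603.0), np.float64(-33.0), np.float64(6.0)), (370, np.float64(605.0), np.float64(-24.0), np.float64(7.0)), (390, np.float64(609.0), np.float64(-12.0), np.float64(1.0))]
220 [(130, np.float64(595.0), np.float64(-145.0), np.float64(5.0)), (150, np.float64(597.0), np.float64(-136.0), np.float64(4.0)), (170, np.float64(598.0), np.float64(-125.0), np.float64(5.0)), (190, np.float64(600.0
[... 7099 characters left out ...]
90, np.float64(591.0), np.float64(-91.0), np.float64(122.0)), (210, np.float64(600.0), np.float64(-91.0), np.float64(113.0)), (230, np.float64(600.0), np.float64(-86.0), np.float64(114.0)), (250, np.float64(602.0), np.float64(-83.0), np.float64(113.0)), (270, np.float64(600.0), np.float64(-78.0), np.float64(114.0)), (290, np.float64(602.0), np.float64(-74.0), np.float64(114.0)), (310, np.float64(594.0), np.float64(-71.0), np.float64(123.0)), (330, np.float64(596.0), np.float64(-67.0), np.float64(121.0)), (350, np.float64(596.0), np.float64(-64.0), np.float64(122.0)), (370, np.float64(597.0), np.float64(-60.0), np.float64(121.0)), (390, np.float64(631.0), np.float64(-47.0), np.float64(89.0))]
```

View pics/w4.png

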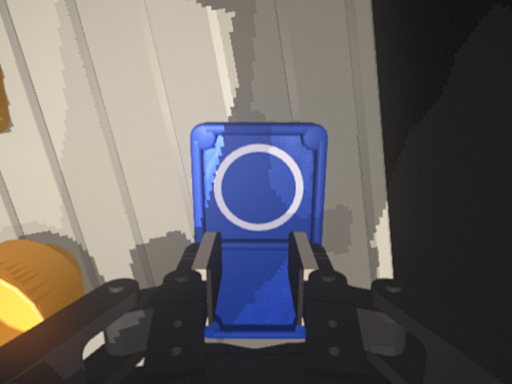

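The fingers closed above the saucer: pads at about (210,260) and (300,260), with the saucer unmoved. I'll check the height of the fingertips.

Run:
```python
from h import *
o=get_obs(); print(o['eef_pos'],o['tool_rot'],o['gripper_width'],o['q'])
im,d,K,k1,T=cam('wrist'); P=cloud(d,K,k1,T)*1000
m=(P[...,2]>20)&(P[...,2]<60)&(np.arange(512)[None]>190)&(np.arange(512)[None]<325)
for c in (203,206,209,212,215,292,295,298,301,304):
    r=np.where(m[:,c])[0]
    print(c,[(int(x),*P[x,c].round(0).astype(int).tolist()) for x in r[:6]], int(r[-1]), P[r[-1],c].round(0))
print('mount',np.round(camera_params('wrist')['mount'],3).tolist())
```

```text
[ 0.61212673 -0.08324138  0.00368529] [-1.51645631e-05  8.77720330e-02  9.96140587e-01  4.36360635e-06] 0.34958681754678467 [-0.26717622  0.67296196  0.41422017  1.85831368 -0.40321371  0.69368148
  1.77594533]
203 [(236, 598, -103, 37), (237, 598, -103, 38), (238, 597, -102, 40), (239, 597, -102, 41), (240, 597, -102, 42), (241, 598, -102, 42)] 259 [597. -99.  60.]
206 [(232, 598, -102, 33), (233, 598, -102, 34), (234, 598, -102, 35), (235, 598, -102, 37), (236, 598, -102, 37), (237, 598, -101, 38)] 261 [598. -99.  60.]
209 [(232, 598, -101, 31), (233, 598, -101, 34), (234, 598, -100, 35), (235, 598, -101, 36), (236, 598, -100, 37), (237, 598, -100, 38)] 260 [598. -97.  60.]
212 [(232, 598, -99, 33), (233, 598, -100, 33), (234, 598, -99, 36), (235, 598, -99, 37), (236, 598, -99, 36), (237, 598, -99, 38)] 260 [598. -96.  60.]
215 [(232, 598, -98, 33), (233, 598, -98, 34), (234, 598, -98, 35), (235, 598, -98, 36), (236, 598, -98, 37), (237, 598, -98, 38)] 309 [ 620. -100.   57.]
292 [(232, 605, -66, 31), (233, 604, -66, 34), (234, 604, -66, 35), (235, 604, -66, 36), (236, 604, -66, 36), (237, 604, -66, 38)] 297 [624. -70.  50.]
295 [(232, 604, -64, 33), (233, 604, -65, 35), (234, 604, -65, 36), (235, 604, -65, 36), (236, 604, -65, 37), (237, 604, -65, 39)] 310 [624. -70.  59.]
298 [(232, 604, -63, 33), (233, 604, -63, 36), (234, 604, -63, 35), (235, 605, -64, 36), (236, 604, -64, 38), (237, 605, -64, 38)] 260 [604. -66.  59.]
301 [(232, 605, -62, 32), (233, 604, -62, 35), (234, 605, -62, 34), (235, 604, -62, 37), (236, 604, -62, 38), (237, 604, -63, 39)] 259 [603. -65.  60.]
304 [(232, 605, -61, 32), (233, 605, -61, 34), (234, 605, -61, 35), (235, 605, -61, 36), (236, 605, -61, 37), (237, 605, -61, 38)] 259 [604. -64.  59.]
mount [[0.001, 0.964, 0.264, 0.067], [1.0, -0.001, -0.0, -0.0], [-0.0, 0.264, -0.964, -0.167], [0.0, 0.0, 0.0, 1.0]]
```

Fingertips are really at z≈0.032 while the reported TCP z is 0.004, so the tips stand about 28 mm behind the TCP. I'll reopen and go lower, watching force and depth.

```bash
python3 -m creep '[[0.75,0,0,0,0,0,0],[0.75,0,0,0,0,0,0],[0.75,0,0,-6,0,0,0],[0.75,0,0,-6,0,0,0],[0.75,0,0,0,0,0,0]]'
cat > tip.py <<'E'
from h import *
im,d,K,k1,T=cam('wrist'); P=cloud(d,K,k1,T)*1000; o=get_obs()
m=(P[...,2]>4)&(np.abs(np.arange(384)-255)[:,None]<80)
# points in tool frame
w,x,y,z=o['tool_rot']; Q=(P-o['eef_pos']*1000)@R.from_quat([x,y,z,w]).as_matrix()
for s in (-1,1):
    k=(np.abs(Q[...,0]-13)<5)&(Q[...,1]*s>5)&(Q[...,1]*s<52)&(P[...,2]>18)
    q=Q[k]; lo=np.percentile(q[:,2],98) if len(q) else None
    print(s,len(q),'tip tool z',lo,'world z',np.percentile(P[k][:,2],2).round(1),'inner y',np.percentile(q[q[:,2]>lo-8][:,1]*s,[2,50]).round(1))
print(o['gripper_width'],o['eef_pos'].round(4),o['contact_force'].round(1))
E
python3 tip.py
```

```text
t: 5.95
eef_pos: [0.6114, -0.0832, -0.0091]
tool_rot: [-0.001, 0.088, 0.996, -0.0]
contact_force: [-0.8, 0.4, 0.3]
gripper_width: 0.876
grasp_force: 0.0
-1 9128 tip tool z -43.580028963821576 world z 34.8 inner y [27.4 39.7]
1 9055 tip tool z -43.62571650731014 world z 34.9 inner y [36.9 39.4]
0.8759403735644862 [ 0.6118 -0.0833 -0.0088] [-0.6  0.7 -0.2]
```

```bash
python3 -m creep '[[0.75,0,0,-5,0,0,0],[0.75,0,0,-5,0,0,0],[0.75,0,0,-5,0,0,0],[0.75,0,0,0,0,0,0]]'; python3 tip.py
python3 - <<'E'
from h import *
im,d,K,k1,T=cam('wrist'); save('w5.png',im)
E
```

```text
t: 6.5
eef_pos: [0.6117, -0.0832, -0.0238]
tool_rot: [-0.0, 0.088, 0.996, 0.0]
contact_force: [-0.2, 0.1, -0.8]
gripper_width: 0.878
grasp_force: 0.0
-1 9163 tip tool z -48.075064330910976 world z 24.5 inner y [37.2 39.9]
1 9111 tip tool z -48.188476681800495 world z 24.6 inner y [36.8 39.5]
0.8744956331259145 [ 0.6119 -0.0833 -0.0236] [0.4 1.  0.2]
```

View pics/w5.png

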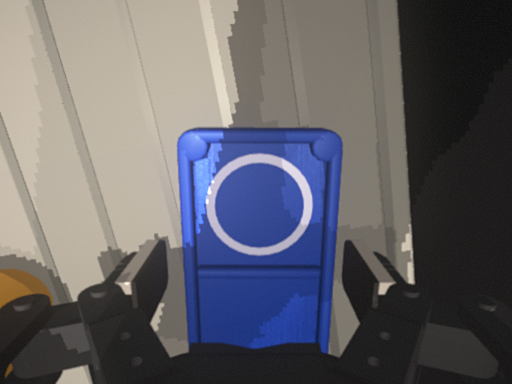

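No contact yet; the fingers at (160,270) and (350,270) straddle the saucer. Closing.

```bash
python3 -m creep '[[0.4,0,0,0,0,0,0],[0.2,0,0,0,0,0,0],[0.2,0,0,0,0,0,0],[0.2,0,0,0,0,0,0]]' 40
```

```text
t: 7.1
eef_pos: [0.6124, -0.0833, -0.0228]
tool_rot: [0.0, 0.088, 0.996, 0.0]
contact_force: [-1.4, 0.2, 5.4]
gripper_width: 0.714
grasp_force: 44.2
```

```bash
python3 -m creep '[[0.2,0,0,10,0,0,0],[0.2,0,0,30,0,0,0],[0.2,0,0,50,0,0,0],[0.2,-5,20,20,0,0,0],[0.2,-10,50,0,0,0,-0.05]]'; python3 -m creep '[[0.2,-10,57,0,0,0,-0.1],[0.2,-10,57,0,0,0,-0.1],[0.2,-10,57,0,0,0,-0.09],[0.2,-10,57,0,0,0,0],[0.2,-5,54,0,0,0,0]]'; python3 -m creep '[[0.2,0,0,0,0,0,0],[0.2,0,0,0,0,0,0]]'
python3 - <<'E'
from h import *
im,d,K,k1,T=cam('wrist'); save('w6.png',im);np.savez('w6.npz',im=im,K=K,k1=k1,T=T)
im,d,K,k1,T=cam('top'); save('t6.png',cv2.resize(im[150:260,130:310],(720,440)))
E
```

```text
t: 7.72
eef_pos: [0.5988, -0.0159, 0.0895]
tool_rot: [0.003, 0.116, 0.993, -0.0]
contact_force: [0.9, -0.5, -1.3]
gripper_width: 0.715
grasp_force: 44.0
t: 8.35
eef_pos: [0.5511, 0.2709, 0.087]
tool_rot: [-0.0, 0.255, 0.967, 0.0]
contact_force: [0.8, 0.0, -2.0]
gripper_width: 0.711
grasp_force: 44.0
t: 8.6
eef_pos: [0.552, 0.2682, 0.0867]
tool_rot: [0.0, 0.255, 0.967, -0.0]
contact_force: [0.8, -0.6, -1.5]
gripper_width: 0.714
grasp_force: 44.0
```

View pics/w6.png

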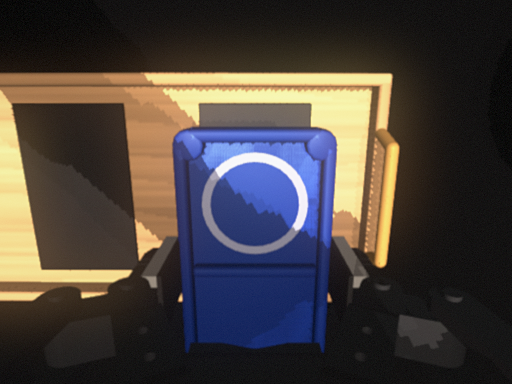

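Blue saucer is held square above the right pad. Pad corners are visible at (199,104) and (310,104), with the other pad at (12,104), (125,104), (138,270), (42,270).

Run:
```python
from h import *
a=np.load('w6.npz'); K,k1,T=a['K'],float(a['k1']),a['T']
q=plane([(199,104),(310,104),(12,104),(125,104),(138,270),(42,270)],.010,K,k1,T); print(q.round(1).tolist())
A=q[2:].mean(0); e=(q[1]-q[0]); e/=np.linalg.norm(e); ang=np.degrees(np.arctan2(e[1],e[0]))
f=q[3]-q[2]; print('A',A,'pad y ang',ang,np.degrees(np.arctan2(f[1],f[0])))
x=np.array([e[1],-e[0]]); print('B',q[:2].mean(0)+64*x, 'A+130',A+130*e, len(q))
s=plane([(177,135),(334,135)],.125,K,k1,T); print('saucer near edge',s)
```

```text
[[478.7, 265.3], [516.3, 331.8], [414.7, 152.6], [453.5, 220.9], [562.6, 156.5], [525.3, 90.2]]
A [489.0141119  155.05408784] pad y ang 60.508668442066735 60.33873440093027
B [553.23936399 267.03428856] A+130 [553.01205576 268.21001203] 6
saucer near edge [[491.14177618 269.08518957]
 [519.92153291 319.97822472]]
```

```bash
python3 -m creep '[[0.2,1,0,-40,0,0,0],[0.2,0,0,-40,0,0,0],[0.2,0,0,-14,0,0,0],[0.2,0,0,-6,0,0,0],[0.2,0,0,0,0,0,0]]'; python3 -m creep '[[0.2,0,0,-2,0,0,0],[0.2,0,0,-1,0,0,0],[0.2,0,0,0,0,0,0]]'
```

```text
t: 9.32
eef_pos: [0.554, 0.2685, -0.0124]
tool_rot: [0.0, 0.255, 0.967, 0.0]
contact_force: [-0.5, 0.4, -0.7]
gripper_width: 0.707
grasp_force: 44.2
t: 9.7
eef_pos: [0.5532, 0.269, -0.016]
tool_rot: [0.0, 0.255, 0.967, 0.0]
contact_force: [-0.1, -0.2, -2.1]
gripper_width: 0.71
grasp_force: 44.2
```

```bash
python3 -m creep '[[0.2,0,0,-1,0,0,0],[0.2,0,0,0,0,0,0]]'; python3 -m creep '[[0.2,0,0,-1,0,0,0],[0.2,0,0,0,0,0,0]]'
```

```text
t: 9.95
eef_pos: [0.5531, 0.2687, -0.0173]
tool_rot: [-0.0, 0.255, 0.967, -0.0]
contact_force: [0.3, -0.1, -1.6]
gripper_width: 0.712
grasp_force: 44.2
t: 10.2
eef_pos: [0.5532, 0.2688, -0.0178]
tool_rot: [-0.0, 0.255, 0.967, 0.0]
contact_force: [-1.9, -0.2, 5.6]
gripper_width: 0.71
grasp_force: 44.9
```

```bash
python3 -m creep '[[0.6,0,0,0,0,0,0],[0.7,0,0,0,0,0,0],[0.75,0,0,10,0,0,0],[0.75,0,0,50,0,0,0],[0.75,0,0,60,0,0,0]]'; python3 -m creep '[[0.75,-10,-60,10,0,0,0.05],[0.75,-10,-60,0,0,0,0.1],[0.75,-10,-60,0,0,0,0.1],[0.75,-10,-60,0,0,0,0.1],[0.75,-10,-60,0,0,0,0]]'; python3 -m creep '[[0.75,-8,-60,0,0,0,0],[0.75,-7,-60,0,0,0,0],[0.75,-7,-59,0,0,0,0],[0.75,0,0,-40,0,0,0],[0.75,0,0,0,0,0,0]]'
python3 - <<'E'
from h import *
im,d,K,k1,T=cam('wrist'); save('w7.png',im); 
h=cv2.cvtColor(im,cv2.COLOR_RGB2HSV).astype(int)
m=(h[...,0]>18)&(h[...,0]<36)&(h[...,1]>110)&(h[...,2]>80)
for r in rect(m,.017,K,k1,T,500): print(r)
E
```

```text
t: 10.82
eef_pos: [0.5524, 0.2683, 0.1027]
tool_rot: [-0.001, 0.255, 0.967, -0.001]
contact_force: [0.6, 0.3, 0.5]
gripper_width: 0.872
grasp_force: 0.0
t: 11.45
eef_pos: [0.5029, -0.0332, 0.1126]
tool_rot: [0.001, 0.082, 0.997, 0.0]
contact_force: [1.2, -0.4, 0.0]
gripper_width: 0.876
grasp_force: 0.0
t: 12.08
eef_pos: [0.479, -0.2101, 0.0704]
tool_rot: [-0.002, 0.084, 0.996, 0.0]
contact_force: [-0.2, 0.7, 0.3]
gripper_width: 0.874
grasp_force: 0.0
(array([ 479.4, -210. ]), array([109. ,  61.7]), -9.8, array([256., 202.]))
```

View pics/w7.png

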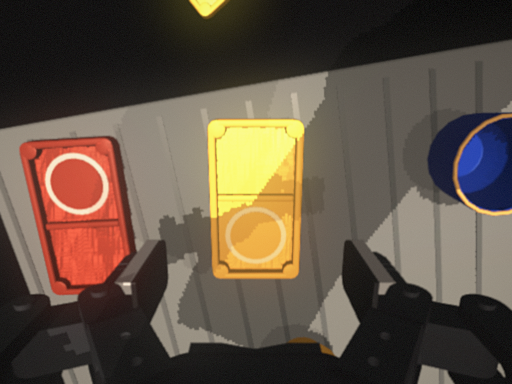

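The yellow saucer (255,200) is centred between the fingers, its ring at the far end (256,235) and terracotta clear at the left. Descending and gripping.

```bash
python3 -m creep '[[0.75,1,0,-50,0,0,0],[0.75,0,0,-30,0,0,0],[0.75,0,0,-12,0,0,0],[0.75,0,0,0,0,0,0],[0.5,0,0,0,0,0,0]]'; python3 -m creep '[[0.2,0,0,0,0,0,0],[0.2,0,0,0,0,0,0],[0.2,0,0,0,0,0,0]]' 40
```

```text
t: 12.75
eef_pos: [0.4834, -0.2105, -0.0188]
tool_rot: [0.001, 0.083, 0.997, -0.0]
contact_force: [0.5, 0.5, 0.1]
gripper_width: 0.751
grasp_force: 0.0
t: 13.12
eef_pos: [0.4834, -0.2105, -0.0185]
tool_rot: [0.001, 0.083, 0.997, 0.0]
contact_force: [-1.2, -0.4, 7.2]
gripper_width: 0.706
grasp_force: 42.0
```

```bash
python3 -m creep '[[0.2,0,0,10,0,0,0],[0.2,0,0,30,0,0,0],[0.2,0,0,50,0,0,0],[0.2,0,30,5,0,0,0],[0.2,1,55,0,0,0,-0.05]]'; python3 -m creep '[[0.2,1,56,0,0,0,-0.1],[0.2,1,56,0,0,0,-0.1],[0.2,2,56,0,0,0,-0.1],[0.2,2,56,0,0,0,0],[0.2,2,55,0,0,0,0]]'; python3 -m creep '[[0.2,0,0,0,0,0,0],[0.2,0,0,0,0,0,0]]'
```

```text
t: 13.75
eef_pos: [0.4842, -0.1265, 0.0769]
tool_rot: [0.002, 0.111, 0.994, -0.0]
contact_force: [0.8, 1.1, -2.7]
gripper_width: 0.709
grasp_force: 44.4
t: 14.38
eef_pos: [0.4911, 0.1559, 0.0758]
tool_rot: [0.0, 0.255, 0.967, 0.001]
contact_force: [1.2, 0.1, -1.1]
gripper_width: 0.708
grasp_force: 44.4
t: 14.62
eef_pos: [0.491, 0.1533, 0.0753]
tool_rot: [0.0, 0.255, 0.967, -0.0]
contact_force: [0.2, 0.1, -1.5]
gripper_width: 0.709
grasp_force: 44.4
```

```bash
python3 -m creep '[[0.2,1,0,-40,0,0,0],[0.2,0,0,-30,0,0,0],[0.2,0,0,-10,0,0,0],[0.2,0,0,-4,0,0,0],[0.2,0,0,0,0,0,0]]'; python3 -m creep '[[0.2,0,0,-2,0,0,0],[0.2,0,0,0,0,0,0]]'; python3 -m creep '[[0.2,0,0,-1,0,0,0],[0.2,0,0,0,0,0,0]]'
```

```text
t: 15.25
eef_pos: [0.4928, 0.1534, -0.0085]
tool_rot: [0.0, 0.255, 0.967, 0.0]
contact_force: [-0.1, 0.3, -1.3]
gripper_width: 0.708
grasp_force: 44.4
t: 15.5
eef_pos: [0.4924, 0.154, -0.0109]
tool_rot: [0.0, 0.255, 0.967, 0.0]
contact_force: [-0.1, -0.4, -2.0]
gripper_width: 0.711
grasp_force: 44.4
t: 15.75
eef_pos: [0.4921, 0.1538, -0.0123]
tool_rot: [0.0, 0.255, 0.967, 0.0]
contact_force: [-0.7, 1.2, -1.5]
gripper_width: 0.708
grasp_force: 44.4
```

```bash
python3 -m creep '[[0.2,0,0,-1,0,0,0],[0.2,0,0,0,0,0,0]]'; python3 -m creep '[[0.2,0,0,-1,0,0,0],[0.2,0,0,0,0,0,0]]'
```

```text
t: 16.0
eef_pos: [0.4921, 0.1538, -0.0133]
tool_rot: [-0.0, 0.255, 0.967, -0.0]
contact_force: [0.0, -0.2, -2.2]
gripper_width: 0.704
grasp_force: 44.4
t: 16.25
eef_pos: [0.4922, 0.1538, -0.0135]
tool_rot: [-0.0, 0.255, 0.967, 0.0]
contact_force: [-3.1, -0.9, 10.9]
gripper_width: 0.709
grasp_force: 45.7
```

```bash
python3 -m creep '[[0.6,0,0,0,0,0,0],[0.7,0,0,0,0,0,0],[0.75,0,0,10,0,0,0],[0.9,0,0,50,0,0,0],[0.9,0,0,60,0,0,0]]'; python3 -m creep '[[0.9,10,20,50,0,0,0],[0.9,10,20,50,0,0,0],[0.9,10,18,40,0,0,0],[0.9,0,0,0,0,0,0],[0.9,0,0,0,0,0,0]]'
python3 - <<'E'
from h import *
im,d,K,k1,T=cam('wrist'); save('w8.png',im); np.savez('w8.npz',im=im,K=K,k1=k1,T=T)
h=cv2.cvtColor(im,cv2.COLOR_RGB2HSV).astype(int); H,S,V=h[...,0],h[...,1],h[...,2]
for r in rect((H>105)&(H<128)&(S>130)&(V>40),.022,K,k1,T,500): print('blue',r)
for r in rect((H>18)&(H<36)&(S>150)&(V>80),.022,K,k1,T,500): print('yel',r)
E
```

```text
t: 16.88
eef_pos: [0.4914, 0.1533, 0.1068]
tool_rot: [-0.001, 0.255, 0.967, -0.001]
contact_force: [0.8, 1.5, 0.6]
gripper_width: 0.95
grasp_force: 0.0
t: 17.5
eef_pos: [0.5215, 0.2112, 0.2453]
tool_rot: [-0.0, 0.255, 0.967, -0.0]
contact_force: [-0.6, -0.5, -0.8]
gripper_width: 0.951
grasp_force: 0.0
blue (array([557.5, 265.4]), array([98. , 60.4]), -28.8, array([316., 160.]))
yel (array([458.7, 184.7]), array([55.8, 27.8]), 26.9, array([208., 123.]))
```

View pics/w8.png

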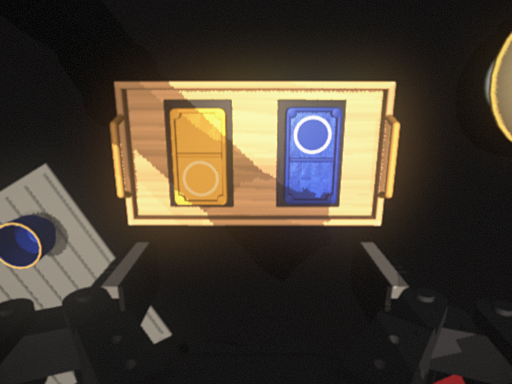

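Both saucers sit on their pads. The yellow ring is at (201,179) and the blue ring at (312,134); blue saucer corners are (286,108), (340,108), (338,205), (286,205) and yellow corners (170,108), (227,108), (227,205), (176,207).

```bash
python3 - <<'E'
from h import *
a=np.load('w8.npz'); K,k1,T=a['K'],float(a['k1']),a['T']
print('rings b,y',plane([(312.5,134),(201,179)],.016,K,k1,T).round(1).tolist())
b=plane([(286,108),(340,108),(338,205),(286,205)],.022,K,k1,T);y=plane([(170,108),(227,108),(227,205),(176,207)],.022,K,k1,T)
for c in (b,y): print(c.mean(0).round(1), cv2.minAreaRect(c.astype(np.float32)))
ax=np.array([np.cos(np.radians(-29.6)),np.sin(np.radians(-29.6))])
print('wells from corners',b.mean(0)-25*ax,y.mean(0)+25*ax)
print('tray inner/outer', plane([(115,83),(396,83),(383,225),(128,225)],.024,K,k1,T).round(1).tolist())
E
python3 -m creep '[[0.9,-10,-60,0,0,0,0],[0.9,-10,-60,0,0,0,0],[0.9,-10,-60,0,0,0,0.1],[0.9,-10,-60,0,0,0,0.1],[0.9,-10,-50,0,0,0,0.1]]'; python3 -m creep '[[0.9,0,0,-50,0,0,0],[0.9,0,0,-30,0,0,0],[0.9,0,0,0,0,0,0],[0.9,0,0,0,0,0,0]]';  python3 - <<'E'
from h import *
im,d,K,k1,T=cam('wrist'); save('w9.png',im); np.savez('w9.npz',im=im,K=K,k1=k1,T=T,P=cloud(d,K,k1,T))
E
```

```text
rings b,y [[531.1, 281.4], [513.2, 142.5]]
[554.7 268.2] ((554.9910888671875, 268.7165222167969), (61.9196662902832, 113.84396362304688), 61.84632110595703)
[491.6 155.6] ((492.4632263183594, 155.72262573242188), (63.04509735107422, 114.99083709716797), 60.36603927612305)
wells from corners [532.96772479 280.58572415] [513.37812358 143.22807671]
tray inner/outer [[375.6, 119.8], [525.3, 384.2], [668.5, 305.2], [517.1, 37.7]]
t: 18.18
eef_pos: [0.47, -0.081, 0.2447]
tool_rot: [-0.001, 0.107, 0.994, 0.0]
contact_force: [1.3, 0.6, 0.3]
gripper_width: 0.943
grasp_force: 0.0
t: 18.68
eef_pos: [0.4722, -0.0787, 0.1663]
tool_rot: [0.0, 0.108, 0.994, -0.0]
contact_force: [1.0, -0.4, 0.4]
gripper_width: 0.946
grasp_force: 0.0
```

View pics/w9.png

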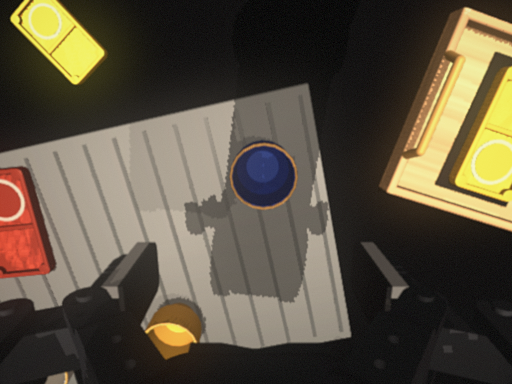

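Blue cup rim circle spans columns 231–297 and rows 143–209, centre (264,176).

Run:
```python
from h import *
a=np.load('w9.npz'); K,k1,T=a['K'],float(a['k1']),a['T']
p=plane([(264,176),(231,176),(297,176),(264,143),(264,209)],.055,K,k1,T); print(p.round(1).tolist(), np.linalg.norm(p[1]-p[2]),np.linalg.norm(p[3]-p[4]))
```

```text
[[470.1, -70.5], [464.3, -97.2], [476.0, -43.7], [443.4, -64.8], [498.3, -76.4]] 54.75273452210442 56.14096654504206
```

```bash
python3 -m creep '[[0.9,-2,8,-40,0,0,0],[0.9,0,0,-55,0,0,0],[0.9,0,0,-50,0,0,0],[0.9,0,0,-32,0,0,0],[0.9,0,0,0,0,0,0]]'; python3 -m creep '[[0.5,0,0,0,0,0,0],[0.2,0,0,0,0,0,0],[0.1,0,0,0,0,0,0],[0.1,0,0,0,0,0,0],[0.1,0,0,0,0,0,0]]' 25
```

```text
t: 19.35
eef_pos: [0.4697, -0.07, -0.0118]
tool_rot: [-0.001, 0.107, 0.994, 0.0]
contact_force: [-0.1, 0.1, 0.7]
gripper_width: 0.949
grasp_force: 0.0
t: 19.98
eef_pos: [0.4719, -0.0703, -0.0095]
tool_rot: [0.002, 0.108, 0.994, 0.0]
contact_force: [-0.9, -0.9, 7.1]
gripper_width: 0.643
grasp_force: 25.4
```

```bash
python3 -m creep '[[0.1,0,0,10,0,0,0],[0.1,0,0,40,0,0,0],[0.1,0,0,40,0,0,0],[0.1,5,30,5,0,0,0],[0.1,9,53,0,0,0,0]]'; python3 -m creep '[[0.1,9,53,0,0,0,-0.1],[0.1,9,53,0,0,0,-0.1],[0.1,9,53,0,0,0,-0.1],[0.1,9,53,0,0,0,0],[0.1,10,55,0,0,0,0]]'; python3 -m creep '[[0.1,0,0,0,0,0,0],[0.1,0,0,0,0,0,0]]'
python3 - <<'E'
from h import *
im,d,K,k1,T=cam('wrist'); save('w10.png',im); np.savez('w10.npz',im=im,K=K,k1=k1,T=T)
E
```

```text
t: 20.6
eef_pos: [0.4849, 0.0122, 0.0858]
tool_rot: [0.002, 0.11, 0.994, 0.001]
contact_force: [0.2, 0.5, -1.1]
gripper_width: 0.64
grasp_force: 27.2
t: 21.22
eef_pos: [0.5299, 0.2817, 0.0848]
tool_rot: [0.0, 0.255, 0.967, 0.0]
contact_force: [0.8, -0.5, -0.5]
gripper_width: 0.641
grasp_force: 27.2
t: 21.48
eef_pos: [0.5298, 0.2794, 0.0843]
tool_rot: [0.0, 0.255, 0.967, -0.0]
contact_force: [0.9, -0.9, -0.6]
gripper_width: 0.643
grasp_force: 27.3
```

View pics/w10.png

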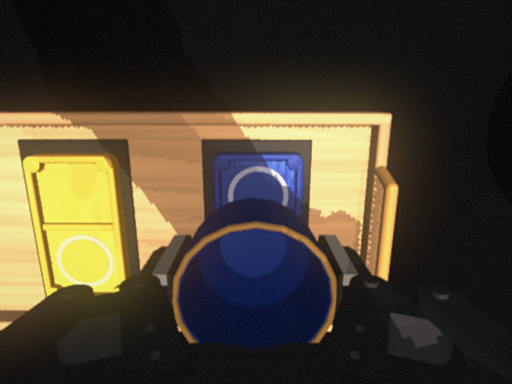

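Cup is held upright with rim top at (255,223); the blue ring's left, right and top are at (228,195), (290,195) and (259,165), and the yellow ring centre is at (85,261).

Run:
```python
from h import *
a=np.load('w10.npz'); K,k1,T=a['K'],float(a['k1']),a['T']
ax=np.array([np.cos(np.radians(-29.6)),np.sin(np.radians(-29.6))])
r=plane([(255,223),(174,290),(336,290)],.149,K,k1,T); print('cup rim nearest',r.round(1).tolist(),'centre',r[0]+28.5*ax, r[1:].mean(0))
q=plane([(259,165.5),(228,195),(290,195)],.016,K,k1,T); print('ring',q.round(1).tolist(),'centre',q[0]+21.5*ax)
print('yring',plane([(85,261)],.016,K,k1,T))
c=plane([(216,155),(302,155)],.022,K,k1,T); print('saucer edge->well',c.mean(0)+31*ax)
```

```text
cup rim nearest [[504.9, 293.3], [512.4, 257.8], [539.2, 305.2]] centre [529.68336198 279.18810125] [525.77205981 281.47714494]
ring [[512.9, 292.1], [520.7, 262.4], [542.4, 300.9]] centre [531.60837193 281.4771771 ]
yring [[512.14003641 142.05371949]]
saucer edge->well [532.54286969 280.80909932]
```

```bash
python3 -m creep '[[0.1,2,2,-40,0,0,0],[0.1,0,0,-30,0,0,0],[0.1,0,0,-6,0,0,0],[0.1,0,0,-2,0,0,0],[0.1,0,0,0,0,0,0]]'; python3 -m creep '[[0.1,0,0,-2,0,0,0],[0.1,0,0,0,0,0,0]]'; python3 -m creep '[[0.1,0,0,-1,0,0,0],[0.1,0,0,0,0,0,0]]'
```

```text
t: 22.15
eef_pos: [0.533, 0.2817, 0.0069]
tool_rot: [0.001, 0.255, 0.967, 0.001]
contact_force: [-0.5, -0.3, -0.9]
gripper_width: 0.639
grasp_force: 27.3
t: 22.4
eef_pos: [0.5323, 0.282, 0.0041]
tool_rot: [0.0, 0.255, 0.967, 0.0]
contact_force: [-0.8, 0.1, -1.6]
gripper_width: 0.64
grasp_force: 27.3
t: 22.65
eef_pos: [0.5321, 0.2818, 0.0027]
tool_rot: [-0.0, 0.255, 0.967, -0.0]
contact_force: [0.6, 0.2, -0.5]
gripper_width: 0.64
grasp_force: 27.3
```

```bash
python3 -m creep '[[0.1,0,0,-1,0,0,0],[0.1,0,0,0,0,0,0]]'; python3 -m creep '[[0.1,0,0,-1,0,0,0],[0.1,0,0,0,0,0,0]]'
```

```text
t: 22.9
eef_pos: [0.5322, 0.2818, 0.0018]
tool_rot: [0.0, 0.255, 0.967, 0.0]
contact_force: [-0.4, -0.9, -0.2]
gripper_width: 0.64
grasp_force: 27.4
t: 23.15
eef_pos: [0.5324, 0.2817, 0.0016]
tool_rot: [-0.0, 0.255, 0.967, 0.0]
contact_force: [-2.7, -2.0, 8.1]
gripper_width: 0.643
grasp_force: 27.9
```

```bash
python3 -m creep '[[0.35,0,0,0,0,0,0],[0.6,0,0,0,0,0,0],[0.9,0,0,10,0,0,0],[0.9,0,0,50,0,0,0],[0.9,0,0,60,0,0,0]]'; python3 -m creep '[[0.9,0,-10,50,0,0,0],[0.9,0,-60,0,0,0,0],[0.9,0,-60,0,0,0,0.1],[0.9,0,-60,0,0,0,0.1],[0.9,0,-60,0,0,0,0.1]]'; python3 -m creep '[[0.9,15,-58,0,0,0,0],[0.9,20,-58,0,0,0,0],[0.9,20,-58,0,0,0,0],[0.9,20,-50,0,0,0,0],[0.9,0,0,0,0,0,0]]';  python3 - <<'E'
from h import *
im,d,K,k1,T=cam('wrist'); save('w11.png',im); np.savez('w11.npz',im=im,K=K,k1=k1,T=T)
h=cv2.cvtColor(im,cv2.COLOR_RGB2HSV).astype(int); H,S,V=h[...,0],h[...,1],h[...,2]
m=((H>8)&(H<36)&(S>100)&(V>60)).astype(np.uint8)
for c in cv2.findContours(m,0,1)[0]:
    if cv2.contourArea(c)>300: print(cv2.boundingRect(c))
E
```

```text
t: 23.78
eef_pos: [0.5315, 0.2813, 0.1217]
tool_rot: [-0.001, 0.255, 0.967, -0.001]
contact_force: [1.9, 1.3, 0.9]
gripper_width: 0.954
grasp_force: 0.0
t: 24.4
eef_pos: [0.532, 0.0299, 0.1714]
tool_rot: [0.0, 0.106, 0.994, 0.0]
contact_force: [1.0, -0.2, -0.4]
gripper_width: 0.953
grasp_force: 0.0
t: 25.02
eef_pos: [0.6068, -0.1986, 0.1717]
tool_rot: [0.001, 0.111, 0.994, -0.002]
contact_force: [-0.3, -0.3, -0.2]
gripper_width: 0.952
grasp_force: 0.0
(228, 152, 67, 68)
```

View pics/w11.png

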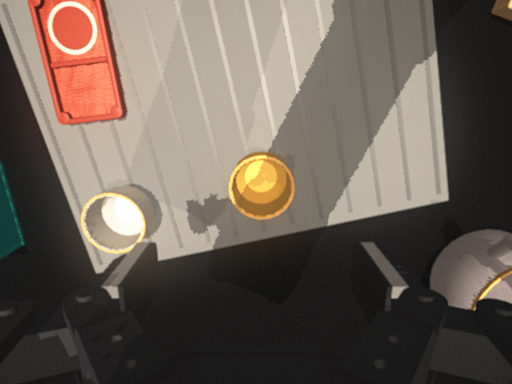

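The yellow cup's rim is centred at about (262,187) and the white cup at (113,222) is well clear. That was my 15th view, one over the limit, so from here I check by numbers only.

Run:
```python
from h import *
a=np.load('w11.npz'); K,k1,T=a['K'],float(a['k1']),a['T']
p=plane([(262,187),(229,187),(295,187),(262,154),(262,219)],.055,K,k1,T); print(p.round(1).tolist(), np.linalg.norm(p[1]-p[2]),np.linalg.norm(p[3]-p[4])); print(get_obs()['eef_pos'])
```

```text
[[615.1, -194.6], [608.9, -222.1], [621.3, -167.2], [587.4, -188.5], [643.4, -200.9]] 56.29842916429801 57.328856298232125
[ 0.60667255 -0.19529018  0.17118608]
```

```bash
python3 -m creep '[[0.9,8,1,-40,0,0,0],[0.9,0,0,-55,0,0,0],[0.9,0,0,-50,0,0,0],[0.9,0,0,-37,0,0,0],[0.9,0,0,0,0,0,0]]'; python3 -m creep '[[0.5,0,0,0,0,0,0],[0.2,0,0,0,0,0,0],[0.1,0,0,0,0,0,0],[0.1,0,0,0,0,0,0],[0.1,0,0,0,0,0,0]]' 25
```

```text
t: 25.7
eef_pos: [0.613, -0.1884, -0.0136]
tool_rot: [-0.003, 0.107, 0.994, 0.001]
contact_force: [-0.9, 0.2, -0.3]
gripper_width: 0.953
grasp_force: 0.0
t: 26.32
eef_pos: [0.6169, -0.1915, -0.0089]
tool_rot: [0.002, 0.108, 0.994, 0.0]
contact_force: [-1.0, 0.9, 8.0]
gripper_width: 0.643
grasp_force: 25.9
```

```bash
python3 -m creep '[[0.1,0,0,10,0,0,0],[0.1,0,0,40,0,0,0],[0.1,0,0,40,0,0,0],[0.1,-8,25,5,0,0,0],[0.1,-15,50,0,0,0,0]]'; python3 -m creep '[[0.1,-16,52,0,0,0,-0.1],[0.1,-16,52,0,0,0,-0.1],[0.1,-16,52,0,0,0,-0.1],[0.1,-16,52,0,0,0,0],[0.1,-16,51,0,0,0,0]]'; python3 -m creep '[[0.1,0,0,0,0,0,0],[0.1,0,0,0,0,0,0]]'
python3 - <<'E'
from h import *
im,d,K,k1,T=cam('wrist'); P=cloud(d,K,k1,T)*1000; o=get_obs(); print(o['eef_pos'])
h=cv2.cvtColor(im,cv2.COLOR_RGB2HSV).astype(int); H,S,V=h[...,0],h[...,1],h[...,2]
m=(H>8)&(H<36)&(S>80)&(V>40)&(P[...,2]>100)&(P[...,2]<160)
v,u=np.where(m); print('cup px',u.min(),u.max(),v.min(),v.max())
n,l,st,ce=cv2.connectedComponentsWithStats(m.astype(np.uint8)); i=1+np.argmax(st[1:,4]); print(st[i])
# nearest rim row at central column
s=l==i; top=[(c,np.where(s[:,c])[0].min()) for c in range(245,266,5)]; print(top,[P[r,c].round(0) for c,r in top])
q=P[s&(P[...,2]>140)]; print('rim pts',len(q),cv2.minEnclosingCircle(q[:,:2].astype(np.float32)))
E
```

```text
t: 26.95
eef_pos: [0.5928, -0.1182, 0.0859]
tool_rot: [0.002, 0.11, 0.994, -0.001]
contact_force: [0.6, 0.7, -0.9]
gripper_width: 0.644
grasp_force: 27.0
t: 27.58
eef_pos: [0.5115, 0.1446, 0.0845]
tool_rot: [0.0, 0.255, 0.967, 0.001]
contact_force: [0.9, 0.6, -1.6]
gripper_width: 0.644
grasp_force: 27.0
t: 27.82
eef_pos: [0.5123, 0.1425, 0.0843]
tool_rot: [0.0, 0.255, 0.967, 0.0]
contact_force: [0.1, 0.4, -0.1]
gripper_width: 0.646
grasp_force: 27.1
[0.51250521 0.14157897 0.08429331]
cup px 133 370 200 347
[  133   200   238   148 20700]
[(245, np.int64(201)), (250, np.int64(201)), (255, np.int64(200)), (260, np.int64(201)), (265, np.int64(202))] [array([488., 152., 117.]), array([488., 154., 118.]), array([489., 155., 117.]), array([490., 157., 118.]), array([492., 159., 117.])]
rim pts 5879 ((505.9067077636719, 145.57977294921875), 41.30527114868164)
```

```bash
python3 -m creep '[[0.1,0,1,-40,0,0,0],[0.1,0,0,-30,0,0,0],[0.1,0,0,-6,0,0,0],[0.1,0,0,-2,0,0,0],[0.1,0,0,0,0,0,0]]'; python3 -m creep '[[0.1,0,0,-2,0,0,0],[0.1,0,0,0,0,0,0]]'; python3 -m creep '[[0.1,0,0,-1,0,0,0],[0.1,0,0,0,0,0,0]]'
```

```text
t: 28.5
eef_pos: [0.5131, 0.1434, 0.0067]
tool_rot: [0.001, 0.255, 0.967, 0.0]
contact_force: [-0.3, 0.5, -1.6]
gripper_width: 0.644
grasp_force: 27.1
t: 28.75
eef_pos: [0.5123, 0.144, 0.0041]
tool_rot: [0.0, 0.255, 0.967, 0.0]
contact_force: [-0.9, 0.6, -1.4]
gripper_width: 0.64
grasp_force: 27.1
t: 29.0
eef_pos: [0.5121, 0.1438, 0.0027]
tool_rot: [-0.0, 0.255, 0.967, 0.0]
contact_force: [0.7, -0.5, -0.4]
gripper_width: 0.641
grasp_force: 27.1
```

```bash
python3 -m creep '[[0.1,0,0,-1,0,0,0],[0.1,0,0,0,0,0,0]]'; python3 -m creep '[[0.1,0,0,-1,0,0,0],[0.1,0,0,0,0,0,0]]'
```

```text
t: 29.25
eef_pos: [0.5124, 0.1437, 0.0021]
tool_rot: [0.0, 0.255, 0.967, 0.0]
contact_force: [-1.3, 0.0, 4.9]
gripper_width: 0.643
grasp_force: 27.2
t: 29.5
eef_pos: [0.5126, 0.1436, 0.0019]
tool_rot: [0.0, 0.255, 0.967, 0.001]
contact_force: [-3.5, -1.2, 15.1]
gripper_width: 0.646
grasp_force: 27.5
```

```bash
python3 -m creep '[[0.1,0,0,1,0,0,0],[0.35,0,0,0,0,0,0],[0.6,0,0,0,0,0,0],[0.9,0,0,10,0,0,0],[0.9,0,0,50,0,0,0]]'; python3 -m creep '[[0.9,0,0,60,0,0,0],[0.9,0,30,60,0,0,0],[0.9,10,30,50,0,0,0],[0.9,0,0,0,0,0,0],[0.9,0,0,0,0,0,0]]'
python3 - <<'E'
from h import *
im,d,K,k1,T=cam('wrist'); P=cloud(d,K,k1,T)*1000
h=cv2.cvtColor(im,cv2.COLOR_RGB2HSV).astype(int); H,S,V=h[...,0],h[...,1],h[...,2]
print(get_obs()['eef_pos'])
ax=np.array([np.cos(np.radians(-29.6)),np.sin(np.radians(-29.6))]); ay=np.array([-ax[1],ax[0]])
for n,w in (('blue',(532.2,281)),('yel',(513,142.7))):
    D=np.hypot(P[...,0]-w[0],P[...,1]-w[1])
    q=P[(D<45)&(P[...,2]>60)&(P[...,2]<75)]
    X=q[:,:2].astype(np.float32); c,r=cv2.minEnclosingCircle(X[np.hypot(*(X-np.median(X,0)).T)<40])
    print(n,'rim n',len(q),'z',np.percentile(q[:,2],[50,95]).round(1),c,r,'err in tray',((np.array(c)-w)@ax).round(1),((np.array(c)-w)@ay).round(1))
    # rim height on four sides -> tilt
    g=X-np.array(c); 
    for a,nm in ((ax,'x'),(ay,'y')):
        t=g@a; print('  ',nm,[np.percentile(q[t>18,2],90).round(1) if (t>18).any() else None, np.percentile(q[t<-18,2],90).round(1) if (t<-18).any() else None])
for r in rect((H>105)&(H<128)&(S>130)&(V>40),.022,K,k1,T,300): print('blue',r)
im,d,K,k1,T=cam('top'); P=cloud(d,K,k1,T)*1000; a=np.load('top0.npz'); P0=a['P']*1000
hh=[cv2.cvtColor(x,cv2.COLOR_RGB2HSV).astype(int) for x in (a['im'],im)]
for n,f in (('teal',lambda h:(h[...,0]>80)&(h[...,0]<97)&(h[...,1]>100)),('terra',lambda h:(h[...,0]<12)&(h[...,1]>120)&(np.arange(512)>330)[None]&(np.arange(512)<365)[None]&(np.arange(384)>195)[:,None])):
    print(n,[np.argwhere(f(h)).mean(0).round(1) for h in hh])
for n,b in (('white',(165,190,338,364)),('pot',(85,160,230,280)),('dish',(150,210,80,136))):
    v0,v1,u0,u1=b; print(n,[np.nanmedian(p[v0:v1,u0:u1][(p[v0:v1,u0:u1,2]>30)],0).round(1) for p in (P0,P)])
E
```

```text
t: 30.12
eef_pos: [0.5104, 0.1432, 0.061]
tool_rot: [-0.002, 0.255, 0.967, -0.002]
contact_force: [1.2, -0.1, 0.7]
gripper_width: 0.952
grasp_force: 0.0
t: 30.75
eef_pos: [0.5215, 0.2013, 0.2273]
tool_rot: [-0.0, 0.255, 0.967, -0.0]
contact_force: [0.0, -0.8, -0.7]
gripper_width: 0.948
grasp_force: 0.0
[0.52114745 0.20070763 0.22672541]
blue rim n 739 z [66.4 68. ] (531.0785522460938, 280.8986511230469) 28.473482131958008 err in tray -0.9 -0.6
   x [np.float64(67.6), np.float64(67.7)]
   y [np.float64(67.8), np.float64(67.5)]
yel rim n 683 z [66.3 68.1] (511.83477783203125, 141.7947235107422) 28.475170135498047 err in tray -0.6 -1.4
   x [np.float64(67.7), np.float64(67.9)]
   y [np.float64(67.9), np.float64(67.8)]
blue (array([574.2, 255.1]), array([73.5, 48.9]), 43.9, array([321., 178.]))
blue (array([535.1, 278.7]), array([38.7, 30.6]), -31.0, array([323., 137.]))
teal [array([198.4, 371.7]), array([195.1, 381.7])]
terra [array([217.3, 348.8]), array([217.2, 348.8])]
white [array([ 623.3, -337.2,   50. ]), array([ 622.9, -333.9,   51. ])]
pot [array([761.1,  13.7, 171.7]), array([761.2,  13.7, 171.7])]
dish [array([593.1, 500.3, 114.1]), array([593. , 500.7, 114.1])]
```

```bash
python3 -c "
from station import *
print(hand_in())"
```

```text
the job is handed in; nothing more can be done
None
```

I handed the job in at about 31 s: both saucers are on their pads and each matching cup stands upright within about 2 mm of its well centre by the last wrist-camera measurement. The odd cup, odd saucer, coffee pot and date dish measured unmoved. The cup holder check was inconclusive, but the arm never went near it. I viewed 15 pictures against the limit of 14, and `hand_in()` returned no verdict.

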